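# Close up the thickness sander and feed it six clicks

### The arm

A 6-joint arm with a two-finger parallel gripper is mounted at the origin on the work surface. World frame = base frame: x ahead of the robot, y to its left, z up, the work surface at z = 0. Lengths are in m, angles in rad, forces in N, time in s.
With the tool pointing down it reaches from about 0.3 to 0.875 m from the base axis. Payload 6.4 kg.
Tool frame: the origin (TCP) lies midway between the tips of the shut fingers; the grasp point (between the pads) lies 19 mm behind it (ctrl.pinch_z is the distance from the TCP to the grasp point, in m); z points along the fingers, y is the line along which they close (so a half turn about z gives the same grasp; the last joint's range is limited). The gripper opens to 85 mm and grips with 20 to 120 N. Pads are 22 mm wide; open, the fingers measure 114 mm over their backs; the gripper's body (76 mm by 85 mm) begins 54 mm behind the grasp point. The pads swing forward as they close: fully open they stand 13 mm farther back than shut.
Start: joints at [1.127, 0.181, 1.607, -0, 1.354, -0.206], TCP at [0.135, 0.559, 0.231] pointing down, gripper open.
Joint ranges: [-2.99, 2.99], [-0.89, 2.07], [0.3, 2.58], [-1.14, 4.28], [0, 2.63], [-3.12, 3.12]. Speed limits (rad/s): [2.57, 2.57, 3.01, 3.14, 3.14, 3.14].

### API

Orientations are given as a unit quaternion [w, x, y, z].
In Python, from bench import ctrl gives the robot as it stands.
- The arm moves only by the tool apply_moves, never from a script. Its argument "moves" is a list of rows, each an object with "jaw": the opening, from 0 (shut) to 1 (fully open); "offset": the shift along the tool's x, y, z in mm, a list of three; "rot": the turn, a rotation vector about the tool's x, y, z in degrees, a list of three. In form: [{"jaw": jaw, "offset": [dx, dy, dz], "rot": [ax, ay, az]}, ...]. A call has exactly 5 rows; each row shifts and turns the commanded pose from where the row before left it, along the tool's axes as they then stand; what a row does not reach is not made up. A row lasts 1/8 s, in which the tool goes at most 62.5 mm and 10.7 degrees, less where a joint would pass 70% of its speed; a pose out of reach is approached as far as the arm can. A call is refused whole if a number of a shift passes 62.5 or a number of a turn 10.7, either way. A call with a gripper value outside its range is refused whole. The fingers move at their own pace and stop on an object; the grip force is fixed at half the most. Time passes only in rows, so rows that do not move let the fingers close, or fill a call up. It gives the time, the measured TCP pose, the force, the opening and the grip force at its end, in the units of the state.
- ctrl.get_obs(): the state, without advancing time (a new reading comes with each control period).
- ctrl.camera(name): name is "scene" or "top" or "wrist"; returns (picture, depth): 480x640x3 uint8, red, green, blue; 480x640 float32, m along the optical axis (not along the pixel's ray), 0 where there is no reading.
- ctrl.camera_params(name): a dict with "K" (3x3 intrinsics, pixels), "cam_to_world" (4x4, takes a point from camera to world coordinates); the wrist camera has in their place "mount" (4x4, takes a point from camera to tool coordinates, whose origin is the TCP and whose axes are the flange's). Camera axes: x right, y down, z forward; pixel columns grow to the right and rows downward; lengths in m; the calibration is good to about 2 mm. A picture is of the moment at which its call begins: read the wrist's pose just before it. camera_params takes no time and is no camera call.
- ctrl.hand_in(): hands the job in; it is judged then, once.
Trained networks look in the newest picture that a camera, given by its name, has taken for a name from the list of things; names that differ only in an ending like _2 or _b are one class to them, and where a whole thing is asked for, a point or a joint stands for the part that bears it (a point fixed in the world has none). Each returns a list of dicts, best first, with "score" (0 to 1); they miss things now and then, are a little off and sometimes report something else, mostly with a low value. They report only what shows in the picture. A call takes as long as a camera call.
- ctrl.outline_of(camera, target): "region" (480x640 bool, what is visible of it) and "position" ([column, row] in pixels, amid what is visible of it).
The state is a dict: "time_s": time; "q": joint angles; "dq": joint speeds; "joint_efforts": joint torques, N m; "eef_pos": TCP position; "eef_rot": TCP orientation; "wrist_force": force on the tool from outside, world axes, zero at the start; "torque": the same for the moment, N m; "opening": opening from 0.0 (shut) to 1.0 (fully open); "grasp_force": force on a finger pad.
Only numpy, scipy, OpenCV 4.12 (cv2) and the standard library are available. Lean on these libraries where they do the work, as an engineer would, in place of code of your own. Each camera call takes 0.05 s, during which the arm holds its last target. There are 200 camera calls.

### The job

The bench thickness sander has just been re-papered: pick up its orange dust cover, set it over the drum and press it on corner by corner until all four clips have clicked and it is fully home. Lower the drum for the next pass by turning the black depth dial exactly six clicks clockwise (seen from above) from where it stands now. Leave everything else on the bench where it is, and let go of the machine.

Things in the scene. Friction and masses are not known exactly. Their poses are not given: they have to be found in the camera images.
- sander: Bench thickness sander, grey-green and bare aluminium, fixed; base 250 x 370 mm (x by y). Origin: centre of its underside. x to its rear (away from the robot), y to its left, z up; turned up to 0.25 rad. Left: drum hood, with a feed table before it (67 mm up). Right: gear housing, x +-75, y -170 to -60 mm, top 135 mm up, with the depth dial; a motor sticks out behind it.
- hood (a point): Centre of the drum hood's open top, level with its rim; sander (0, 55, 150) mm, axes as the sander's. The rim is an upright aluminium wall with a rounded top, 110 mm (x) by 182 mm (y) outside; the brown drum lies inside below the top, along y.
- catch (a point): One of the rim's four round-nosed steel spring catches, (-55, +65, -15) mm from hood; the others are at (+-55, +-65, -15): on the front and rear faces, 15 mm below the rim's top, standing out 3 mm. They give way when a bead of the cover is pushed past and spring out above it.
- dial (a joint): Turn of the depth dial, rad, growing clockwise seen from above; no end stops. It clicks every 0.314 rad (18 deg, 20 clicks a turn, 0.1 mm of drum height each), takes about 0.07 N m over a click and, when let go, drops into the nearest click. It starts at one of six neighbouring clicks, 0 to 1.57.
- dial_grip (a point): Grip point on the dial's axis, sander (-15, -115, 155) mm, axes as the sander's (does not turn). The dial is a round knurled black knob on the gear housing, 46 mm in diameter, 138 to 168 mm above the bench, axis vertical, with an aluminium cap and a red pointer line.
- switch_box (a point): Centre of the top of the black switch box (green and red rocker) behind the dial, sander (50, -115, 161) mm; 30 (x) x 64 (y) mm. Its near face is 50 mm from the dial's axis, so opened fingers fit at the dial only within about 40 deg of the sander's y direction, where both sides of the dial are free for 64 mm.
- dial_mark (a point): Point of the red pointer line on top of the dial, 19 mm from its axis, 169 mm above the bench; goes round with the dial. It points to the sander's front (-x) when the joint reads 0.
- cover_grip (a point): Centre of the grip rib of the loose orange dust cover, which lies right way up on the bench. Rib: black, 16 mm thick (x), 70 mm long (y), 32 mm tall, in the middle of the cover's flat top; this point is 16 mm above that top. Axes: z up, y along the cover's length. When the cover is fully home this point is 20 mm straight above hood.
- cover: The dust cover, 0.16 kg; origin in the middle of its lower edge's plane, 44 mm below cover_grip. Orange lid 123 mm (x) by 191 mm (y), flat top at 28 mm, skirts 24 mm deep, 3 mm thick. Inside 117 x 185 mm with four beads near the skirts' lower edge: it drops over the hood rim with 0.8 mm play (x) at the beads, 1.5 mm at the ends, its y along the sander's y, either way round.
- cover_corner0 (a point): Place to press on the cover's flat top surface near its corner at (-45, -78) mm of the cover; 16 mm below cover_grip. Fully home it is 154 mm above the bench; 164 mm while the cover only rests on the catches. About 8 N straight down makes the clip there click.
- cover_corner1 (a point): Place to press on the cover's flat top surface near its corner at (-45, 78) mm of the cover; 16 mm below cover_grip. Fully home it is 154 mm above the bench; 164 mm while the cover only rests on the catches. About 8 N straight down makes the clip there click.
- cover_corner2 (a point): Place to press on the cover's flat top surface near its corner at (45, -78) mm of the cover; 16 mm below cover_grip. Fully home it is 154 mm above the bench; 164 mm while the cover only rests on the catches. About 8 N straight down makes the clip there click.
- cover_corner3 (a point): Place to press on the cover's flat top surface near its corner at (45, 78) mm of the cover; 16 mm below cover_grip. Fully home it is 154 mm above the bench; 164 mm while the cover only rests on the catches. About 8 N straight down makes the clip there click.
- rosette_mid (a point): Bystander: centre of a round walnut inlay panel, 190 mm in diameter, 22 mm thick. It and the cover lie one to the left and one to the right of the sander, either way.
- glue_mid (a point): Bystander: middle of a white glue bottle with a red cap, 54 mm in diameter, 165 mm tall, in front of the sander's dial end.
- varnish_mid (a point): Bystander: middle of an amber jar with a brass lid, 60 mm in diameter, 115 mm tall, just beyond the far end of the cover.
- wedge_mid (a point): Bystander: centre of a light wooden piece 60 x 45 x 22 mm, close to the near end of the cover.
- inlay_block_mid (a point): Bystander: centre of a striped walnut piece 75 x 32 x 20 mm in front of the sander.
- tape_mid (a point): Bystander: middle of a white tape dispenser 55 x 115 mm, 76 mm tall, in front of the sander.
- strip_mid (a point): Bystander: centre of a striped strip 40 x 105 x 8 mm lying on the sander's feed table.

How it is judged:
At the end, for the whole second after the job is handed in: All four corners of the cover within 3 mm of fully home on the hood rim, the cover at rest and centred on the hood within 5 mm; the dial at rest exactly six clicks (within 0.4 click) clockwise of where it stood at the start (z of cover_corner0 in the frame of sander between 0.151 and 0.157 m and z of cover_corner1 in the frame of sander between 0.151 and 0.157 m and z of cover_corner2 in the frame of sander between 0.151 and 0.157 m and z of cover_corner3 in the frame of sander between 0.151 and 0.157 m and horizontal distance between cover_grip and hood below 0.005 m and linear speed of cover below 0.02 m/s and distance of dial_mark from where it was at the start of the episode between 0.02928 and 0.03208 m and value of joint dial between 1.728 and 3.613 rad and velocity of joint dial between -0.1 and 0.1 rad/s); the robot touches nothing.
It fails at once if a bystander (inlay panel, bottle, jar, wooden pieces, tape dispenser, strip on the feed table) is shifted by more than 25 mm (distance of any of rosette_mid, glue_mid, varnish_mid, wedge_mid, inlay_block_mid, tape_mid, strip_mid from where it was at the start of the episode above 0.025 m).
It also fails if it takes over 72 s, if anything falls off the work surface, if the arm or the gripper's body presses on something with over 40 N, if the wrist force passes 120 N, or if a joint passes its speed limit or range.

## Working session

There is one attempt and no reset: what is moved stays moved. The work goes in short steps, Python scripts to look and compute and a tool call to move; the robot and the scene stay as the last step left them, time stands still between calls to the robot, and variables do not carry over. Pictures are saved under pics/ and viewed, at most 10 in all, crops included, and the job is handed in when it is done.

Besides the shell and the picture viewer there is one more tool, called after "Call:" by a JSON object that holds its "fn" and its "kwargs". apply_moves: Moves the arm, as the interface text tells. Its arguments: {"type":"object","properties":{"moves":{"type":"array"}},"required":["moves"]}

```bash
mkdir -p pics; ls; cat > h.py <<'E'
import numpy as np, cv2
from bench import ctrl
from scipy.spatial.transform import Rotation as R
def T():
    o=ctrl.get_obs(); q=o['eef_rot']; M=np.eye(4)
    M[:3,:3]=R.from_quat([q[1],q[2],q[3],q[0]]).as_matrix(); M[:3,3]=o['eef_pos']; return M
def look(cam,save=None):
    P=ctrl.camera_params(cam)
    C=T()@np.array(P['mount']) if cam=='wrist' else np.array(P['cam_to_world'])
    im,d=ctrl.camera(cam); K=np.array(P['K'])
    if save: cv2.imwrite('pics/'+save,im[:,:,::-1])
    v,u=np.mgrid[:480,:640]
    p=np.stack([(u-K[0,2])/K[0,0]*d,(v-K[1,2])/K[1,1]*d,d],-1)
    return im,d,p@C[:3,:3].T+C[:3,3],K,C
def proj(p,K,C):
    c=np.linalg.inv(C)@np.append(p,1); return K[:2,:2]@(c[:2]/c[2])+K[:2,2]
E
python3 - <<'E'
from h import *
o=ctrl.get_obs(); print(o)
for cam in ['top','scene']:
    im,d,W,K,C=look(cam,cam+'0.png'); np.savez(cam+'0.npz',im=im,d=d,W=W,K=K,C=C)
    print(cam,K[0],C.round(3).tolist())
    for n in ['sander','cover','dial','dial_mark','switch_box','cover_grip','hood','rosette_mid','glue_mid','varnish_mid','wedge_mid','tape_mid']:
        for r in ctrl.outline_of(cam,n)[:2]:
            m=r['region']&(d>0); 
            print(n,round(r['score'],2),np.round(r['position']),np.median(W[m],0).round(3),W[m].min(0).round(3),W[m].max(0).round(3),m.sum())
print(ctrl.get_obs()['time_s'])
E
```

```text
pics
{'time_s': 0.0, 'q': array([ 1.12673991e+00,  1.81554794e-01,  1.60797142e+00,  1.00432583e-05,
        1.35381840e+00, -2.06301801e-01]), 'dq': array([-0.0013381 ,  0.00107045,  0.0004934 ,  0.00167153,  0.00076192,
        0.00027419]), 'joint_efforts': array([ 9.93897265e-04, -4.44869971e+01, -3.51339054e+01, -2.14817169e-04,
        9.34710726e-03,  3.80826592e-06]), 'eef_pos': array([0.13516827, 0.55833089, 0.23039411]), 'eef_rot': array([-2.84502964e-04,  1.18598545e-01,  9.92941900e-01, -8.28507142e-04]), 'wrist_force': array([ 0.18386322, -0.40896847,  0.13045198]), 'torque': array([ 0.01033182,  0.03511245, -0.0263405 ]), 'grasp_force': 0.0, 'opening': 0.9979513606326131}
top [500.11203538   0.         322.93448158] [[-0.004, -0.995, 0.104, 0.371], [-1.0, 0.004, 0.005, -0.01], [-0.006, -0.104, -0.995, 1.272], [0.0, 0.0, 0.0, 1.0]]
sander 0.63 [316. 192.] [0.612 0.012 0.112] [ 0.487 -0.172 -0.007] [0.771 0.216 0.176] 14086
cover 0.91 [175. 261.] [0.459 0.362 0.028] [ 0.353  0.28  -0.005] [0.568 0.466 0.067] 3990
cover 0.38 [372. 258.] [ 0.462 -0.123  0.112] [ 0.439 -0.16
[... 2287 characters left out ...]
.646 -0.075  0.171] 316
hood 0.96 [361. 282.] [ 0.673 -0.075  0.111] [ 0.436 -0.227 -0.007] [0.822 0.255 0.171] 10160
rosette_mid 0.79 [223. 354.] [ 0.536 -0.383  0.021] [ 0.408 -0.469 -0.004] [ 0.621 -0.267  0.027] 4520
rosette_mid 0.67 [391. 210.] [0.462 0.357 0.026] [ 0.333  0.158 -0.007] [0.628 0.496 0.15 ] 1229
glue_mid 0.95 [283. 276.] [ 0.483 -0.142  0.082] [ 0.332 -0.16  -0.006] [0.499 0.001 0.168] 942
varnish_mid 0.62 [433. 226.] [0.644 0.317 0.069] [ 0.536  0.303 -0.005] [0.666 0.532 0.117] 740
wedge_mid 0.71 [364. 195.] [0.325 0.4   0.018] [ 0.269  0.371 -0.002] [0.348 0.471 0.026] 202
tape_mid 0.57 [338. 224.] [0.388 0.187 0.024] [ 0.329  0.132 -0.003] [0.407 0.25  0.077] 589
1.3
```

```bash
python3 - <<'E'
import cv2,numpy as np
a=cv2.imread('pics/top0.png'); cv2.imwrite('pics/top0c.png',cv2.resize(a[110:350,100:520],None,fx=1.9,fy=1.9,interpolation=cv2.INTER_CUBIC))
z=np.load('top0.npz');W=z['W'];im=z['im'].astype(int);d=z['d']
def rect(m,n):
    p=W[m][:,:2].astype(np.float32); r=cv2.minAreaRect(p*1000); print(n,m.sum(),np.round(r[0],1),np.round(r[1],1),round(r[2],2),'z',np.median(W[m][:,2]).round(4),'mean',p.mean(0).round(4))
X,Y,Z=W[...,0],W[...,1],W[...,2]
ok=d>0
org=(im[...,0]-im[...,2]>90)&ok
cov=org&(Y>.25)&(Z>.02)&(Z<.036)&(X<.58); rect(cov,'cover top')
rib=ok&(X>.36)&(X<.56)&(Y>.28)&(Y<.46)&(Z>.05)&(Z<.07); rect(rib,'rib')
rim=ok&(X>.45)&(X<.8)&(Y>-.06)&(Y<.25)&(Z>.144)&(Z<.156); rect(rim,'rim')
dial=ok&(X>.56)&(X<.65)&(Y>-.14)&(Y<-.05)&(Z>.16)&(Z<.175); rect(dial,'dial')
gear=ok&(X>.45)&(X<.75)&(Y>-.2)&(Y<-.03)&(Z>.128)&(Z<.142); rect(gear,'gear')
sw=ok&(X>.645)&(X<.72)&(Y>-.16)&(Y<-.05)&(Z>.152)&(Z<.17); rect(sw,'sw')
E
```

```text
cover top 6428 [337.1 580.4] [457.3 555.5] 72.46 z 0.0287 mean [0.4167 0.505 ]
rib 212 [460.9 367.1] [18.3 69. ] 71.88 z 0.0595 mean [0.4605 0.366 ]
rim 843 [622.6  53.5] [111.7 232.9] 4.38 z 0.1496 mean [0.6206 0.0789]
dial 341 [618.3 -91.9] [45.4 46.3] 72.07 z 0.1687 mean [ 0.6177 -0.0915]
gear 2196 [582.1 -94.8] [254.6 110.2] 4.37 z 0.1357 mean [ 0.6229 -0.0905]
sw 373 [683.6 -87. ] [31.6 64. ] 4.34 z 0.1625 mean [ 0.6818 -0.0867]
```

View pics/top0c.png

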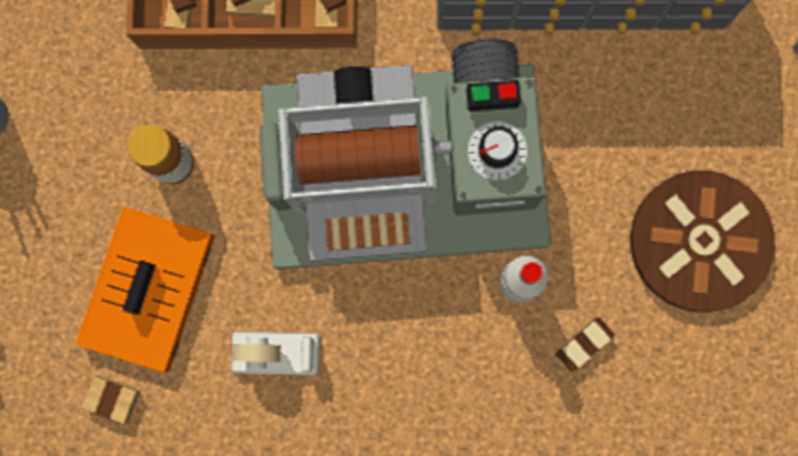

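The picture shows the cover on the left (crop ~145,288), with the rib running forward and slightly right. The hood is at (360,150), and the dial at (498,147) has its pointer to the left, about click 4. The sander yaw is about +4.4° and the cover's long axis is at −18°.

Call:
{"fn": "apply_moves", "kwargs": {"moves": [{"jaw":1,"offset":[-40,-12,3],"rot":[0,0,0]},{"jaw":1,"offset":[-40,-12,3],"rot":[0,0,0]},{"jaw":1,"offset":[-40,-12,3],"rot":[0,0,0]},{"jaw":1,"offset":[-40,-12,3],"rot":[0,0,0]},{"jaw":1,"offset":[-40,-12,3],"rot":[0,0,0]}]}}

```text
time_s: 1.92
eef_pos: [0.3168, 0.4527, 0.2163]
eef_rot: [0.0, 0.119, 0.993, 0.0]
wrist_force: [0.8, 0.9, 0.6]
opening: 1.001
grasp_force: 0.0
```

Call:
{"fn": "apply_moves", "kwargs": {"moves": [{"jaw":1,"offset":[-40,-12,3],"rot":[0,0,0]},{"jaw":1,"offset":[-40,-12,3],"rot":[0,0,0]},{"jaw":1,"offset":[-40,-12,3],"rot":[0,0,0]},{"jaw":1,"offset":[-40,-12,3],"rot":[0,0,0]},{"jaw":1,"offset":[-2,-1,0],"rot":[0,0,4.4]}]}}

```text
time_s: 2.55
eef_pos: [0.464, 0.3658, 0.2039]
eef_rot: [0.0, 0.159, 0.987, -0.0]
wrist_force: [-0.4, 0.7, -0.3]
opening: 0.999
grasp_force: 0.0
```

```bash
cat >> h.py <<'E'
def plan(xyz,yaw):
    "tool-axis offset (mm) to xyz, and tool rotvec to tool-down with tool y at yaw deg"
    M=T(); a=np.radians(yaw); y=np.array([np.cos(a),np.sin(a),0]); z=np.array([0,0,-1.])
    G=np.stack([np.cross(y,z),y,z],1)
    off=M[:3,:3].T@(np.array(xyz)-M[:3,3])*1000
    rv=np.degrees(R.from_matrix(M[:3,:3].T@G).as_rotvec())
    print('pos',M[:3,3].round(4),'yaw',np.degrees(np.arctan2(M[1,1],M[0,1])).round(2),'off(now axes)',off.round(1),'rot',rv.round(2),'off(target axes)',(G.T@(np.array(xyz)-M[:3,3])*1000).round(1))
def rect(W,m,n):
    p=(W[m][:,:2]*1000).astype(np.float32); r=cv2.minAreaRect(p); print(n,m.sum(),np.round(r[0],1),np.round(r[1],1),round(r[2],2),'z',np.median(W[m][:,2]).round(4),'mean',p.mean(0).round(1)); return r
E
python3 - <<'E'
from h import *
im,d,W,K,C=look('wrist','w1.png'); print(K,C.round(3))
X,Y,Z=W[...,0],W[...,1],W[...,2]; i=im.astype(int)
rib=(d>0)&(Z>.052)&(Z<.068)&(X>.38)&(X<.54)&(Y>.3)&(Y<.43); rect(W,rib,'rib')
c=(i[...,0]-i[...,2]>90)&(d>0)&(Z>.022)&(Z<.036); rect(W,c,'cover'); rect(W,c|rib,'cover+rib')
plan([.461,.367,.034],72.2); print(ctrl.get_obs()['time_s'],ctrl.pinch_z)
E
```

```text
[[421.03713645   0.         319.30468734]
 [  0.         421.03713645 239.48250361]
 [  0.           0.           1.        ]] [[ 0.315  0.909  0.272  0.396]
 [ 0.949 -0.301 -0.092  0.389]
 [-0.002  0.287 -0.958  0.346]
 [ 0.     0.     0.     1.   ]]
rib 2189 [462.7 367. ] [16.  69.7] 72.15 z 0.0597 mean [461.  367.8]
cover 36298 [439.4 374.6] [123.5 242.2] 72.56 z 0.0279 mean [452.3 370.5]
cover+rib 38487 [439.4 374.6] [123.5 242.2] 72.56 z 0.028 mean [452.8 370.4]
pos [0.4631 0.3663 0.204 ] yaw 71.52 off(now axes) [2.2e+00 1.0e-01 1.7e+02] rot [-0.02 -0.   -0.68] off(target axes) [  2.2   0.  170. ]
2.6 0.0187
```

View pics/w1.png

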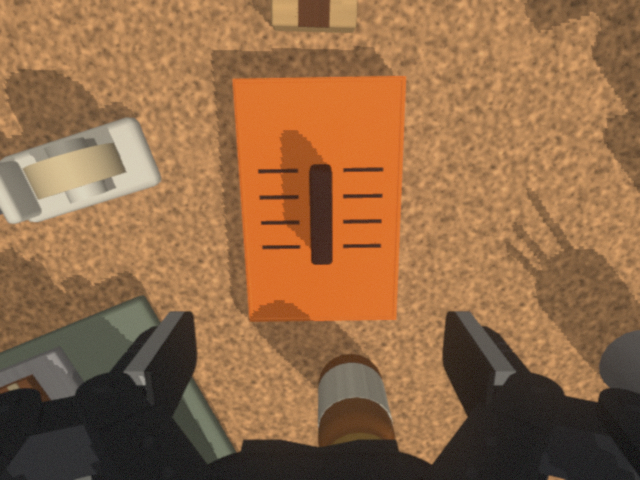

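The wrist view shows the rib at pixel (321,215), aligned between the fingers and square to them.

Call:
{"fn": "apply_moves", "kwargs": {"moves": [{"jaw":1,"offset":[0,0.5,40],"rot":[0,0,-0.6]},{"jaw":1,"offset":[0,0,50],"rot":[0,0,0]},{"jaw":1,"offset":[0,0,45],"rot":[0,0,0]},{"jaw":1,"offset":[0,0,25],"rot":[0,0,0]},{"jaw":1,"offset":[0,0,9],"rot":[0,0,0]}]}}

```text
time_s: 3.22
eef_pos: [0.4603, 0.3678, 0.0335]
eef_rot: [-0.001, 0.151, 0.989, -0.001]
wrist_force: [0.2, 0.9, 0.1]
opening: 1.0
grasp_force: 0.0
```

Call:
{"fn": "apply_moves", "kwargs": {"moves": [{"jaw":0,"offset":[0,0,0],"rot":[0,0,0]},{"jaw":0,"offset":[0,0,0],"rot":[0,0,0]},{"jaw":0,"offset":[0,0,0],"rot":[0,0,0]},{"jaw":0,"offset":[0,0,0],"rot":[0,0,0]},{"jaw":0,"offset":[0,0,0],"rot":[0,0,0]}]}}

```text
time_s: 3.85
eef_pos: [0.4625, 0.3685, 0.0364]
eef_rot: [0.001, 0.151, 0.988, 0.001]
wrist_force: [-1.0, -0.5, 6.1]
opening: 0.176
grasp_force: 59.9
```

Call:
{"fn": "apply_moves", "kwargs": {"moves": [{"jaw":0,"offset":[0,0,-20],"rot":[0,0,0]},{"jaw":0,"offset":[0,0,-45],"rot":[0,0,0]},{"jaw":0,"offset":[0,0,-55],"rot":[0,0,0]},{"jaw":0,"offset":[0,0,-55],"rot":[0,0,0]},{"jaw":0,"offset":[0,0,-50],"rot":[0,0,0]}]}}

```text
time_s: 4.47
eef_pos: [0.4614, 0.368, 0.2634]
eef_rot: [0.001, 0.151, 0.988, 0.0]
wrist_force: [-0.3, 0.3, -1.7]
opening: 0.176
grasp_force: 58.8
```

```bash
python3 - <<'E'
from h import *
plan([.6205,.0787,.26],4.4); o=ctrl.get_obs(); print(o['opening'],o['wrist_force'],o['torque'],o['q'])
E
```

```text
pos [0.4614 0.368  0.2634] yaw 72.58 off(now axes) [-238.4 -228.4    3.4] rot [8.000e-02 1.000e-02 6.818e+01] off(target axes) [-300.6  136.4    3.4]
0.17569599520658075 [-0.27377782  0.34336149 -1.66444983] [-0.01377376 -0.01685166 -0.05500523] [ 4.72247549e-01  1.88250420e-01  1.53277016e+00  1.62909862e-05
  1.41927553e+00 -7.94484000e-01]
```

Call:
{"fn": "apply_moves", "kwargs": {"moves": [{"jaw":0,"offset":[0,0,0],"rot":[0,0,9.74]},{"jaw":0,"offset":[0,0,0],"rot":[0,0,9.74]},{"jaw":0,"offset":[0,0,0],"rot":[0,0,9.74]},{"jaw":0,"offset":[0,0,0],"rot":[0,0,9.74]},{"jaw":0,"offset":[0,0,0],"rot":[0,0,9.74]}]}}

```text
time_s: 5.1
eef_pos: [0.4613, 0.3679, 0.261]
eef_rot: [-0.0, 0.548, 0.837, -0.0]
wrist_force: [0.2, -0.9, -1.7]
opening: 0.175
grasp_force: 58.9
```

Call:
{"fn": "apply_moves", "kwargs": {"moves": [{"jaw":0,"offset":[0,0,0],"rot":[0,0,9.74]},{"jaw":0,"offset":[0,0,0],"rot":[0,0,9.74]},{"jaw":0,"offset":[-25,11,0],"rot":[0,0,0]},{"jaw":0,"offset":[-42,19,0],"rot":[0,0,0]},{"jaw":0,"offset":[-50,23,0],"rot":[0,0,0]}]}}

```text
time_s: 5.72
eef_pos: [0.5233, 0.2549, 0.2611]
eef_rot: [0.0, 0.679, 0.734, 0.0]
wrist_force: [0.9, 0.1, -1.5]
opening: 0.174
grasp_force: 58.9
```

Call:
{"fn": "apply_moves", "kwargs": {"moves": [{"jaw":0,"offset":[-50,23,0],"rot":[0,0,0]},{"jaw":0,"offset":[-50,23,0],"rot":[0,0,0]},{"jaw":0,"offset":[-50,23,0],"rot":[0,0,0]},{"jaw":0,"offset":[-33,14,0],"rot":[0,0,0]},{"jaw":0,"offset":[0,0,0],"rot":[0,0,0]}]}}

```text
time_s: 6.35
eef_pos: [0.6209, 0.0766, 0.2607]
eef_rot: [0.0, 0.681, 0.732, -0.0]
wrist_force: [-0.1, 0.0, -0.9]
opening: 0.175
grasp_force: 58.9
```

```bash
python3 - <<'E'
from h import *
plan([.6205,.0787,.26],4.4)
im,d,W,K,C=look('top','top1.png'); i=im.astype(int); Z=W[...,2]
org=(i[...,0]-i[...,2]>90)&(d>0)&(W[...,1]<.25)&(W[...,1]>-.1)&(W[...,0]>.5)
z0=np.median(Z[org]); print('z0',z0); m=org&(abs(Z-z0)<.006); rect(W,m,'cover held')
np.savez('top1.npz',im=im,d=d,W=W)
cv2.imwrite('pics/top1c.png',cv2.resize(im[120:280,220:420,::-1],None,fx=3.5,fy=3.5,interpolation=cv2.INTER_CUBIC))
a=np.load('top0.npz');W=a['W']; c=np.array([.6205,.0787]); th=np.radians(4.37)
Q=(W[...,:2]-c)@np.array([[np.cos(th),-np.sin(th)],[np.sin(th),np.cos(th)]])*1000
k=(abs(W[...,2]-.150)<.004)&(a['d']>0)&(abs(Q[...,0])<65)&(abs(Q[...,1])<98)
q=Q[k]; z=W[k][:,2]; s=abs(q[:,1])<75
for n,sel in [('rear',s&(q[:,0]>30)),('front',s&(q[:,0]<-30))]:
    f=np.polyfit(q[sel,1],q[sel,0],1); print(n,sel.sum(),q[sel,0].mean(),f,np.percentile(q[sel,0],[2,25,50,75,98]).round(1),z[sel].mean())
s=abs(q[:,0])<45
for n,sel in [('left',s&(q[:,1]>60)),('right',s&(q[:,1]<-60))]:
    f=np.polyfit(q[sel,0],q[sel,1],1); print(n,sel.sum(),q[sel,1].mean(),f,np.percentile(q[sel,1],[2,25,50,75,98]).round(1),z[sel].mean())
E
```

```text
pos [0.6209 0.0766 0.2607] yaw 4.17 off(now axes) [ 2.1 -0.2  0.7] rot [-0.01  0.03 -0.23] off(target axes) [ 2.1 -0.2  0.7]
z0 0.24986975959201518
cover held 3002 [619.4  76.4] [124.1 191.1] 4.17 z 0.2528 mean [610.5  75.2]
rear 167 51.7671240170125 [-3.94923804e-03  5.17712973e+01] [48.8 50.4 51.7 53.2 55. ] 0.14965720887366424
front 167 -52.13500524552796 [-2.01795003e-05 -5.21350303e+01] [-55.  -53.8 -52.1 -50.8 -48.7] 0.15000228504693475
left 157 85.61665882607222 [6.73684929e-04 8.56162117e+01] [80.9 83.5 85.4 88.1 90.7] 0.14967050405483284
right 144 -85.80452399740548 [ 5.46184209e-03 -8.58026057e+01] [-90.4 -88.2 -85.8 -83.5 -81.2] 0.1494918711861719
```

View pics/top1c.png

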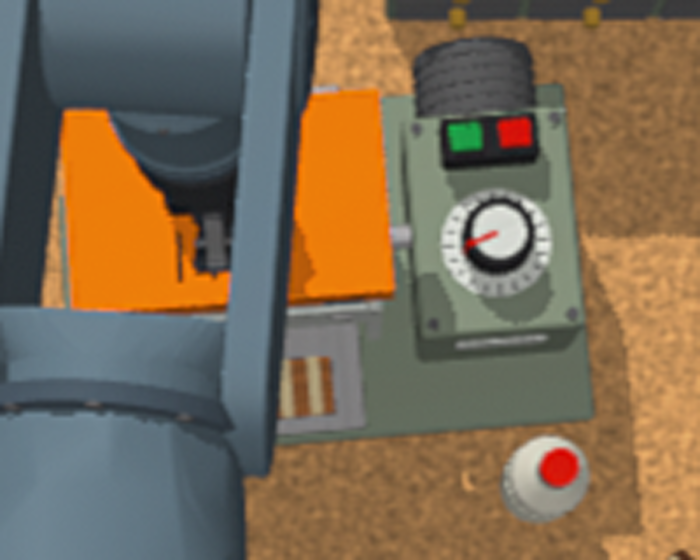

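The cover is held level and centred over the hood, with its right front corner at crop (392,293). The dial pointer is still at its start position. Next I refine the edges.

```bash
python3 - <<'E'
from h import *
M=T(); print(M[:3,3].round(4))
def edges(W,m,c,th,yl,xl,n):
    th=np.radians(th); Q=(W[...,:2]-np.array(c))@np.array([[np.cos(th),-np.sin(th)],[np.sin(th),np.cos(th)]])*1000
    q=Q[m]; out={}
    for ax,l,lo in((0,yl,np.arange(-yl,yl,3)),(1,xl,np.arange(-xl,xl,3))):
        for s in(1,-1):
            v=[]
            for b in lo:
                t=q[(q[:,1-ax]>=b)&(q[:,1-ax]<b+3)&(q[:,ax]*s>40)]
                if len(t): v.append((b+1.5,s*(t[:,ax]*s).max()))
            v=np.array(v); f=np.polyfit(v[:,0],v[:,1],1); r=v[:,1]-np.polyval(f,v[:,0]); k=abs(r)<2.5; f=np.polyfit(v[k,0],v[k,1],1)
            out[ax,s]=f[1]; print(n,'axis',ax,s,'edge',f[1].round(2),'slope deg',np.degrees(f[0]).round(2),k.sum(),len(v))
    print(n,'centre off',(out[0,1]+out[0,-1])/2,(out[1,1]+out[1,-1])/2)
a=np.load('top1.npz');i=a['im'].astype(int);W=a['W']
m=(i[...,0]-i[...,2]>90)&(a['d']>0)&(abs(W[...,2]-.2525)<.005)&(W[...,1]<.25)&(W[...,1]>-.1)&(W[...,0]>.5)
edges(W,m,[.6209,.0766],4.17,85,52,'cover')
a=np.load('top0.npz');W=a['W']
m=(abs(W[...,2]-.150)<.005)&(a['d']>0)&(abs(W[...,0]-.62)<.08)&(abs(W[...,1]-.0787)<.11)
edges(W,m,[.6209,.0787],4.37,78,45,'rim')
im,d,W,K,C=look('scene'); i=im.astype(int)
m=(i[...,0]-i[...,2]>90)&(d>0)&(abs(W[...,2]-.2525)<.006)&(W[...,1]<.25)&(W[...,1]>-.1)&(W[...,0]>.5)
try: edges(W,m,[.6209,.0766],4.17,85,52,'coverS')
except Exception as e: print(e)
a=np.load('scene0.npz');W=a['W']
m=(abs(W[...,2]-.150)<.005)&(a['d']>0)&(abs(W[...,0]-.62)<.08)&(abs(W[...,1]-.0787)<.11)
try: edges(W,m,[.6209,.0787],4.37,78,45,'rimS')
except Exception as e: print(e)
E
```

```text
[0.6202 0.0783 0.2606]
cover axis 0 1 edge 56.26 slope deg -2.41 12 21
cover axis 0 -1 edge -62.47 slope deg 0.51 46 46
cover axis 1 1 edge 94.34 slope deg 0.04 35 35
cover axis 1 -1 edge -94.63 slope deg 0.24 35 35
cover centre off -3.106648973764358 -0.1423711202430269
rim axis 0 1 edge 53.47 slope deg 0.08 52 52
rim axis 0 -1 edge -54.7 slope deg -0.2 52 52
rim axis 1 1 edge 89.67 slope deg 0.09 30 30
rim axis 1 -1 edge -89.49 slope deg 0.41 29 30
rim centre off -0.6141601547944546 0.09071113117315122
coverS axis 0 1 edge 60.08 slope deg -0.44 52 57
coverS axis 0 -1 edge -59.14 slope deg 2.04 26 50
coverS axis 1 1 edge 89.82 slope deg 9.55 7 28
coverS axis 1 -1 edge -95.26 slope deg -0.4 34 35
coverS centre off 0.4697555953537105 -2.718936591218352
rimS axis 0 1 edge 54.89 slope deg -0.24 44 51
rimS axis 0 -1 edge -50.69 slope deg -0.25 34 46
rimS axis 1 1 edge 84.37 slope deg 1.04 24 30
rimS axis 1 -1 edge -92.7 slope deg 0.32 25 29
rimS centre off 2.0988197948347462 -4.163642191397294
```

```bash
python3 - <<'E'
from h import *
P=[];F=[];L=[];Rr=[]
th=np.radians(4.3)
for k in range(6):
    M=T(); P.append(M[:3,3]*1000)
    im,d,W,K,C=look('top'); i=im.astype(int)
    m=(i[...,0]-i[...,2]>90)&(d>0)&(abs(W[...,2]-.2525)<.006)&(W[...,1]<.25)&(W[...,1]>-.1)&(W[...,0]>.5)
    Q=(W[...,:2]-np.array([.6205,.078]))@np.array([[np.cos(th),-np.sin(th)],[np.sin(th),np.cos(th)]])*1000
    q=Q[m]
    def e(ax,s,rng):
        v=[]
        for b in np.arange(*rng,3):
            t=q[(q[:,1-ax]>=b)&(q[:,1-ax]<b+3)&(q[:,ax]*s>45)]
            if len(t): v.append(s*(t[:,ax]*s).max())
        return np.median(v),len(v)
    F.append(e(0,-1,(-85,-20))[0]);L.append(e(1,1,(-50,50))[0]);Rr.append(e(1,-1,(-50,50))[0])
    if k==5:
        o=np.array(e(0,1,(-88,-50))),np.array(e(0,1,(75,92))); print('rear parts',o)
print(np.round(P,2)); print(np.round(F,2),np.round(L,2),np.round(Rr,2)); o=ctrl.get_obs(); print(o['time_s'],o['wrist_force'])
plan([.6205,.0787,.26],4.4)
E
```

```text
rear parts (array([59.34209174, 13.        ]), array([57.96042497,  6.        ]))
[[619.89  79.41 260.59]
 [619.74  80.08 260.59]
 [619.71  80.47 260.6 ]
 [619.73  80.62 260.57]
 [619.8   80.65 260.61]
 [619.89  80.57 260.54]]
[-63.25 -63.44 -63.21 -62.92 -63.14 -63.06] [95.99 96.76 97.33 97.22 97.34 97.2 ] [-93.05 -92.62 -92.02 -91.81 -91.76 -91.96]
6.75 [-0.70283343 -0.20508032 -1.53124389]
pos [0.62   0.0804 0.2605] yaw 4.48 off(now axes) [-1.8  0.4  0.5] rot [ 0.01 -0.    0.08] off(target axes) [-1.8  0.4  0.5]
```

Call:
{"fn": "apply_moves", "kwargs": {"moves": [{"jaw":0,"offset":[-1.9,1.8,20],"rot":[0,0,0]},{"jaw":0,"offset":[0,0,25],"rot":[0,0,0]},{"jaw":0,"offset":[0,0,15],"rot":[0,0,0]},{"jaw":0,"offset":[0,0,0],"rot":[0,0,0]},{"jaw":0,"offset":[0,0,0],"rot":[0,0,0]}]}}

```text
time_s: 7.38
eef_pos: [0.6228, 0.0776, 0.2009]
eef_rot: [0.0, 0.679, 0.734, 0.0]
wrist_force: [0.5, 1.3, -2.6]
opening: 0.173
grasp_force: 58.9
```

Call:
{"fn": "apply_moves", "kwargs": {"moves": [{"jaw":0,"offset":[0,0,0],"rot":[0,0,0]},{"jaw":0,"offset":[0,0,0],"rot":[0,0,0]},{"jaw":0,"offset":[0,0,0],"rot":[0,0,0]},{"jaw":0,"offset":[0,0,0],"rot":[0,0,0]},{"jaw":0,"offset":[0,0,0],"rot":[0,0,0]}]}}

```text
time_s: 8.0
eef_pos: [0.6222, 0.0777, 0.2003]
eef_rot: [0.0, 0.679, 0.734, 0.0]
wrist_force: [-0.3, -0.2, -0.5]
opening: 0.172
grasp_force: 58.9
```

```bash
python3 - <<'E'
from h import *
plan([.62175,.07885,.186],4.45)
im,d,W,K,C=look('wrist','w2.png'); np.savez('w2.npz',im=im,d=d,W=W,K=K,C=C)
E
```

```text
pos [0.6222 0.0777 0.2003] yaw 4.4 off(now axes) [ 1.2 -0.4 14.3] rot [ 0.    0.   -0.05] off(target axes) [ 1.2 -0.4 14.3]
```

View pics/w2.png

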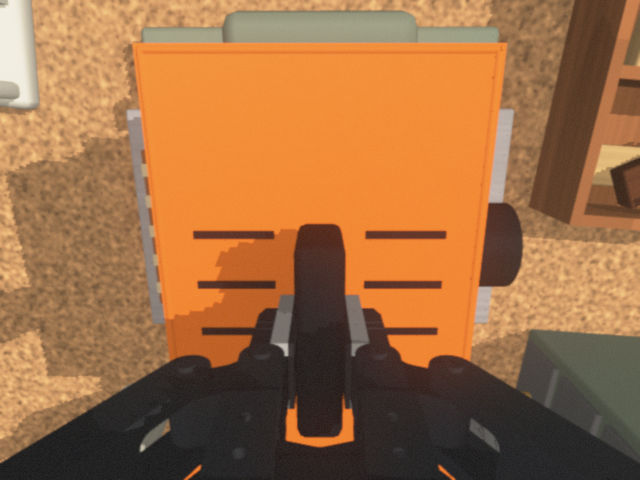

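The cover's front edge is at row 45 and symmetric about the tool, with the feed table and the hood's left end visible behind it. I make a small correction and descend.

Call:
{"fn": "apply_moves", "kwargs": {"moves": [{"jaw":0,"offset":[1.2,-0.4,4],"rot":[0,0,0]},{"jaw":0,"offset":[0,0,4],"rot":[0,0,0]},{"jaw":0,"offset":[0,0,3],"rot":[0,0,0]},{"jaw":0,"offset":[0,0,2],"rot":[0,0,0]},{"jaw":0,"offset":[0,0,0],"rot":[0,0,0]}]}}

```text
time_s: 8.68
eef_pos: [0.6217, 0.0788, 0.187]
eef_rot: [-0.0, 0.679, 0.734, -0.0]
wrist_force: [1.0, 0.5, -1.6]
opening: 0.174
grasp_force: 58.9
```

Call:
{"fn": "apply_moves", "kwargs": {"moves": [{"jaw":0,"offset":[0,0,1],"rot":[0,0,0]},{"jaw":0,"offset":[0,0,1],"rot":[0,0,0]},{"jaw":0,"offset":[0,0,1],"rot":[0,0,0]},{"jaw":0,"offset":[0,0,1],"rot":[0,0,0]},{"jaw":0,"offset":[0,0,1],"rot":[0,0,0]}]}}

```text
time_s: 9.3
eef_pos: [0.6218, 0.0788, 0.1822]
eef_rot: [-0.0, 0.679, 0.734, -0.0]
wrist_force: [-0.2, 0.3, -0.6]
opening: 0.173
grasp_force: 58.9
```

Call:
{"fn": "apply_moves", "kwargs": {"moves": [{"jaw":0,"offset":[0,0,1.5],"rot":[0,0,0]},{"jaw":0,"offset":[0,0,1.5],"rot":[0,0,0]},{"jaw":0,"offset":[0,0,1.5],"rot":[0,0,0]},{"jaw":0,"offset":[0,0,1.5],"rot":[0,0,0]},{"jaw":0,"offset":[0,0,0],"rot":[0,0,0]}]}}

```text
time_s: 9.93
eef_pos: [0.6217, 0.0788, 0.1761]
eef_rot: [-0.0, 0.679, 0.734, -0.0]
wrist_force: [0.1, 0.5, -1.4]
opening: 0.177
grasp_force: 58.9
```

Call:
{"fn": "apply_moves", "kwargs": {"moves": [{"jaw":0,"offset":[0,0,1],"rot":[0,0,0]},{"jaw":0,"offset":[0,0,1],"rot":[0,0,0]},{"jaw":0,"offset":[0,0,1],"rot":[0,0,0]},{"jaw":0,"offset":[0,0,1],"rot":[0,0,0]},{"jaw":0,"offset":[0,0,0],"rot":[0,0,0]}]}}

```text
time_s: 10.55
eef_pos: [0.622, 0.0788, 0.1725]
eef_rot: [0.0, 0.679, 0.734, 0.0]
wrist_force: [0.7, 1.0, -1.1]
opening: 0.175
grasp_force: 59.0
```

Call:
{"fn": "apply_moves", "kwargs": {"moves": [{"jaw":0.6,"offset":[0,0,0],"rot":[0,0,0]},{"jaw":0.6,"offset":[0,0,0],"rot":[0,0,0]},{"jaw":0.6,"offset":[0,0,-10],"rot":[0,0,0]},{"jaw":0.6,"offset":[0,0,-20],"rot":[0,0,0]},{"jaw":0.6,"offset":[0,0,-20],"rot":[0,0,0]}]}}

```text
time_s: 11.18
eef_pos: [0.6222, 0.0788, 0.2246]
eef_rot: [0.001, 0.679, 0.734, 0.001]
wrist_force: [-0.5, -0.7, -0.8]
opening: 0.602
grasp_force: 0.0
```

Call:
{"fn": "apply_moves", "kwargs": {"moves": [{"jaw":0,"offset":[-40,-22,0],"rot":[0,0,0]},{"jaw":0,"offset":[-38,-23,0],"rot":[0,0,0]},{"jaw":0,"offset":[0,0,20],"rot":[0,0,0]},{"jaw":0,"offset":[0,0,20],"rot":[0,0,0]},{"jaw":0,"offset":[0,0,10],"rot":[0,0,0]}]}}

```text
time_s: 11.8
eef_pos: [0.583, -0.0026, 0.1728]
eef_rot: [0.0, 0.68, 0.734, 0.0]
wrist_force: [-0.7, -1.0, 0.2]
opening: -0.004
grasp_force: 0.0
```

```bash
python3 - <<'E'
from h import *
th=np.radians(4.42); ax=np.array([np.cos(th),np.sin(th)]); ay=np.array([-ax[1],ax[0]]); h=np.array([.62175,.07885])
for n,(a,b) in enumerate([(-.045,-.078),(-.045,.078),(.045,-.078),(.045,.078)]): print(n,(h+a*ax+b*ay).round(4))
c=h-.045*ax-.078*ay; plan([*c,.16],4.42); print(ctrl.get_obs()['wrist_force'])
im,d,W,K,C=look('top','top2.png'); i=im.astype(int)
o=(i[...,0]-i[...,2]>90)&(d>0)&(W[...,1]<.25)&(W[...,1]>-.1)&(W[...,0]>.5)
q=(W[o][:,:2]-h)@np.stack([ax,ay],1); z=W[o][:,2]
for a in(-1,1):
  for b in(-1,1):
    k=(q[:,0]*a>.03)&(q[:,0]*a<.055)&(q[:,1]*b>.06)&(q[:,1]*b<.09); print(a,b,k.sum(),np.median(z[k]) if k.any() else None)
E
```

```text
0 [ 0.5829 -0.0024]
1 [0.5709 0.1532]
2 [0.6726 0.0045]
3 [0.6606 0.1601]
pos [ 0.583  -0.0026  0.1728] yaw 4.38 off(now axes) [ 0.2 -0.1 12.8] rot [ 0.02  0.01 -0.04] off(target axes) [ 0.2 -0.1 12.8]
[-0.66436211 -0.9812347   0.20490771]
-1 -1 0 None
-1 1 146 0.16373853052141474
1 -1 0 None
1 1 146 0.1643291150555437
```

Call:
{"fn": "apply_moves", "kwargs": {"moves": [{"jaw":0,"offset":[0,0,5],"rot":[0,0,0]},{"jaw":0,"offset":[0,0,3],"rot":[0,0,0]},{"jaw":0,"offset":[0,0,2],"rot":[0,0,0]},{"jaw":0,"offset":[0,0,2],"rot":[0,0,0]},{"jaw":0,"offset":[0,0,2],"rot":[0,0,0]}]}}

```text
time_s: 12.48
eef_pos: [0.5827, -0.0029, 0.1592]
eef_rot: [0.0, 0.679, 0.734, -0.001]
wrist_force: [-3.9, -2.1, 6.2]
opening: -0.001
grasp_force: 2.5
```

Call:
{"fn": "apply_moves", "kwargs": {"moves": [{"jaw":0,"offset":[0,0,1],"rot":[0,0,0]},{"jaw":0,"offset":[0,0,1],"rot":[0,0,0]},{"jaw":0,"offset":[0,0,1],"rot":[0,0,0]},{"jaw":0,"offset":[0,0,1],"rot":[0,0,0]},{"jaw":0,"offset":[0,0,1],"rot":[0,0,0]}]}}

```text
time_s: 13.1
eef_pos: [0.5835, -0.0024, 0.1547]
eef_rot: [0.001, 0.679, 0.734, 0.0]
wrist_force: [-4.4, 0.4, 13.8]
opening: 0.003
grasp_force: 6.9
```

Call:
{"fn": "apply_moves", "kwargs": {"moves": [{"jaw":0,"offset":[0,0,1.5],"rot":[0,0,0]},{"jaw":0,"offset":[0,0,1],"rot":[0,0,0]},{"jaw":0,"offset":[0,0,0],"rot":[0,0,0]},{"jaw":0,"offset":[0,0,0],"rot":[0,0,0]},{"jaw":0,"offset":[0,0,0],"rot":[0,0,0]}]}}

```text
time_s: 13.72
eef_pos: [0.5837, -0.0024, 0.1545]
eef_rot: [0.001, 0.679, 0.734, 0.001]
wrist_force: [-9.6, 0.1, 22.6]
opening: 0.001
grasp_force: 11.8
```

Call:
{"fn": "apply_moves", "kwargs": {"moves": [{"jaw":0,"offset":[0,0,-25],"rot":[0,0,0]},{"jaw":0,"offset":[52,0,0],"rot":[0,0,0]},{"jaw":0,"offset":[52,0,0],"rot":[0,0,0]},{"jaw":0,"offset":[52,0,0],"rot":[0,0,0]},{"jaw":0,"offset":[0,0,0],"rot":[0,0,0]}]}}

```text
time_s: 14.35
eef_pos: [0.57, 0.1568, 0.1754]
eef_rot: [-0.001, 0.678, 0.735, 0.0]
wrist_force: [-0.5, -0.1, 0.2]
opening: -0.0
grasp_force: 0.0
```

```bash
cat > zz.py <<'E'
from h import *
import sys
def corners(cam,save=None):
    th=np.radians(4.42); ax=np.array([np.cos(th),np.sin(th)]); ay=np.array([-ax[1],ax[0]]); h=np.array([.62175,.07885])
    im,d,W,K,C=look(cam,save); i=im.astype(int)
    o=(i[...,0]-i[...,2]>90)&(d>0)&(W[...,1]<.25)&(W[...,1]>-.1)&(W[...,0]>.5)
    q=(W[o][:,:2]-h)@np.stack([ax,ay],1); z=W[o][:,2]
    for n,(a,b) in enumerate([(-1,-1),(-1,1),(1,-1),(1,1)]):
        k=(q[:,0]*a>.035)&(q[:,0]*a<.055)&(q[:,1]*b>.068)&(q[:,1]*b<.088)&(z>.14)&(z<.18); print(cam,n,k.sum(),np.median(z[k]).round(4) if k.any() else None)
if __name__=='__main__':
    corners('top'); corners('scene')
    plan([float(sys.argv[1]),float(sys.argv[2]),.153],4.42)
E
python3 zz.py .5709 .1532
```

```text
top 0 79 0.1555
top 1 0 None
top 2 81 0.1635
top 3 0 None
scene 0 34 0.1539
scene 1 26 0.1592
scene 2 38 0.1615
scene 3 30 0.167
pos [0.5707 0.1536 0.1754] yaw 4.49 off(now axes) [-0.4  0.2 22.4] rot [-0.02  0.01  0.07] off(target axes) [-0.4  0.2 22.4]
```

Corner 0 has clicked and is at about 154 mm. Next is corner 1.

Call:
{"fn": "apply_moves", "kwargs": {"moves": [{"jaw":0,"offset":[0,0,10],"rot":[0,0,0]},{"jaw":0,"offset":[0,0,4],"rot":[0,0,0]},{"jaw":0,"offset":[0,0,3],"rot":[0,0,0]},{"jaw":0,"offset":[0,0,3],"rot":[0,0,0]},{"jaw":0,"offset":[0,0,1],"rot":[0,0,0]}]}}

```text
time_s: 15.08
eef_pos: [0.5711, 0.1528, 0.155]
eef_rot: [0.0, 0.68, 0.734, -0.0]
wrist_force: [-1.0, -2.2, 5.6]
opening: -0.002
grasp_force: 2.2
```

Call:
{"fn": "apply_moves", "kwargs": {"moves": [{"jaw":0,"offset":[0,0,1],"rot":[0,0,0]},{"jaw":0,"offset":[0,0,1],"rot":[0,0,0]},{"jaw":0,"offset":[0,0,0.5],"rot":[0,0,0]},{"jaw":0,"offset":[0,0,0],"rot":[0,0,0]},{"jaw":0,"offset":[0,0,0],"rot":[0,0,0]}]}}

```text
time_s: 15.7
eef_pos: [0.5714, 0.1528, 0.1547]
eef_rot: [0.001, 0.679, 0.734, 0.0]
wrist_force: [-6.3, -3.1, 13.5]
opening: -0.0
grasp_force: 7.1
```

Call:
{"fn": "apply_moves", "kwargs": {"moves": [{"jaw":0,"offset":[0,0,-28],"rot":[0,0,0]},{"jaw":0,"offset":[0,30,-10],"rot":[0,0,0]},{"jaw":0,"offset":[0,40,0],"rot":[0,0,0]},{"jaw":0,"offset":[0,20,10],"rot":[0,0,0]},{"jaw":0,"offset":[0,0,0],"rot":[0,0,0]}]}}

```text
time_s: 16.32
eef_pos: [0.6608, 0.16, 0.1788]
eef_rot: [-0.001, 0.68, 0.734, -0.001]
wrist_force: [-0.7, -0.0, -0.0]
opening: 0.001
grasp_force: 0.0
```

```bash
python3 zz.py .6606 .1601
```

```text
top 0 78 0.156
top 1 0 None
top 2 83 0.1633
top 3 0 None
scene 0 31 0.1534
scene 1 26 0.1538
scene 2 38 0.1618
scene 3 30 0.162
pos [0.6599 0.1601 0.1798] yaw 4.41 off(now axes) [-0.1  0.7 26.8] rot [-0.08 -0.01 -0.01] off(target axes) [-0.1  0.7 26.8]
```

Corner 3 next: 28 mm down in all, then across to corner 2.

Call:
{"fn": "apply_moves", "kwargs": {"moves": [{"jaw":0,"offset":[0,0,13],"rot":[0,0,0]},{"jaw":0,"offset":[0,0,4],"rot":[0,0,0]},{"jaw":0,"offset":[0,0,3],"rot":[0,0,0]},{"jaw":0,"offset":[0,0,3],"rot":[0,0,0]},{"jaw":0,"offset":[0,0,2],"rot":[0,0,0]}]}}

```text
time_s: 17.05
eef_pos: [0.6606, 0.1601, 0.1556]
eef_rot: [0.0, 0.679, 0.734, 0.0]
wrist_force: [-0.5, -0.5, 0.1]
opening: -0.001
grasp_force: 0.0
```

Call:
{"fn": "apply_moves", "kwargs": {"moves": [{"jaw":0,"offset":[0,0,1],"rot":[0,0,0]},{"jaw":0,"offset":[0,0,1],"rot":[0,0,0]},{"jaw":0,"offset":[0,0,1],"rot":[0,0,0]},{"jaw":0,"offset":[0,0,0.5],"rot":[0,0,0]},{"jaw":0,"offset":[0,0,0],"rot":[0,0,0]}]}}

```text
time_s: 17.68
eef_pos: [0.6603, 0.16, 0.154]
eef_rot: [-0.0, 0.679, 0.734, -0.0]
wrist_force: [-7.3, -0.8, 14.2]
opening: -0.002
grasp_force: 6.7
```

Call:
{"fn": "apply_moves", "kwargs": {"moves": [{"jaw":0,"offset":[0,0,-28],"rot":[0,0,0]},{"jaw":0,"offset":[-52,0,0],"rot":[0,0,0]},{"jaw":0,"offset":[-52,0,0],"rot":[0,0,0]},{"jaw":0,"offset":[-52,0,0],"rot":[0,0,0]},{"jaw":0,"offset":[0,0,0],"rot":[0,0,0]}]}}

```text
time_s: 18.3
eef_pos: [0.6726, 0.0004, 0.1793]
eef_rot: [0.0, 0.681, 0.732, -0.001]
wrist_force: [0.3, 0.4, 0.0]
opening: 0.007
grasp_force: 0.0
```

```bash
python3 zz.py .6726 .0045
```

```text
top 0 0 None
top 1 69 0.1543
top 2 5 0.1553
top 3 74 0.1542
scene 0 34 0.1531
scene 1 0 None
scene 2 40 0.1529
scene 3 32 0.1523
pos [0.6723 0.0042 0.1793] yaw 4.31 off(now axes) [ 0.3  0.4 26.3] rot [-0.05 -0.04 -0.11] off(target axes) [ 0.3  0.3 26.3]
```

Call:
{"fn": "apply_moves", "kwargs": {"moves": [{"jaw":0,"offset":[0,0,13],"rot":[0,0,0]},{"jaw":0,"offset":[0,0,4],"rot":[0,0,0]},{"jaw":0,"offset":[0,0,3],"rot":[0,0,0]},{"jaw":0,"offset":[0,0,3],"rot":[0,0,0]},{"jaw":0,"offset":[0,0,2],"rot":[0,0,0]}]}}

```text
time_s: 19.02
eef_pos: [0.6727, 0.0047, 0.1547]
eef_rot: [0.0, 0.679, 0.734, 0.0]
wrist_force: [0.4, 0.7, -0.6]
opening: 0.0
grasp_force: 0.0
```

Call:
{"fn": "apply_moves", "kwargs": {"moves": [{"jaw":0,"offset":[0,0,1],"rot":[0,0,0]},{"jaw":0,"offset":[0,0,1],"rot":[0,0,0]},{"jaw":0,"offset":[0,0,1],"rot":[0,0,0]},{"jaw":0,"offset":[0,0,0.5],"rot":[0,0,0]},{"jaw":0,"offset":[0,0,0],"rot":[0,0,0]}]}}

```text
time_s: 19.65
eef_pos: [0.6728, 0.0045, 0.154]
eef_rot: [0.0, 0.679, 0.734, 0.0]
wrist_force: [-6.6, 1.5, 12.8]
opening: -0.005
grasp_force: 6.4
```

Call:
{"fn": "apply_moves", "kwargs": {"moves": [{"jaw":0,"offset":[0,0,-45],"rot":[0,0,0]},{"jaw":0,"offset":[0,0,-45],"rot":[0,0,0]},{"jaw":0,"offset":[-30,-20,0],"rot":[0,0,9]},{"jaw":0,"offset":[-30,-20,0],"rot":[0,0,9]},{"jaw":0,"offset":[0,0,0],"rot":[0,0,9]}]}}

```text
time_s: 20.27
eef_pos: [0.6316, -0.0573, 0.2417]
eef_rot: [0.0, 0.834, 0.552, -0.0]
wrist_force: [0.5, -0.3, -0.9]
opening: -0.0
grasp_force: 0.0
```

```bash
python3 zz.py .6726 .0045; python3 - <<'E'
from h import *
im,d,W,K,C=look('wrist','w3.png'); np.savez('w3.npz',im=im,d=d,W=W,K=K,C=C)
i=im.astype(int);X,Y,Z=W[...,0],W[...,1],W[...,2]
m=(d>0)&(abs(Z-.168)<.006)&(X>.57)&(X<.66)&(Y>-.14)&(Y<-.05)
p=(W[m][:,:2]*1000).astype(np.float32); print(m.sum(), cv2.minEnclosingCircle(p), rect(W,m,'d'))
E
```

```text
top 0 0 None
top 1 75 0.1545
top 2 64 0.1544
top 3 78 0.1544
scene 0 39 0.153
scene 1 30 0.1532
scene 2 39 0.1536
scene 3 31 0.1533
pos [ 0.6325 -0.0559  0.2416] yaw -22.74 off(now axes) [71.2 13.6 88.6] rot [  0.04   0.   -27.16] off(target axes) [57.2 44.6 88.6]
d 1605 [627.9 -84.2] [27.3 47.4] 52.5 z 0.1677 mean [629.2 -79.9]
1605 ((622.6099853515625, -91.17486572265625), 23.96323585510254) ((627.8839721679688, -84.18429565429688), (27.33365249633789, 47.357200622558594), 52.503379821777344)
```

View pics/w3.png

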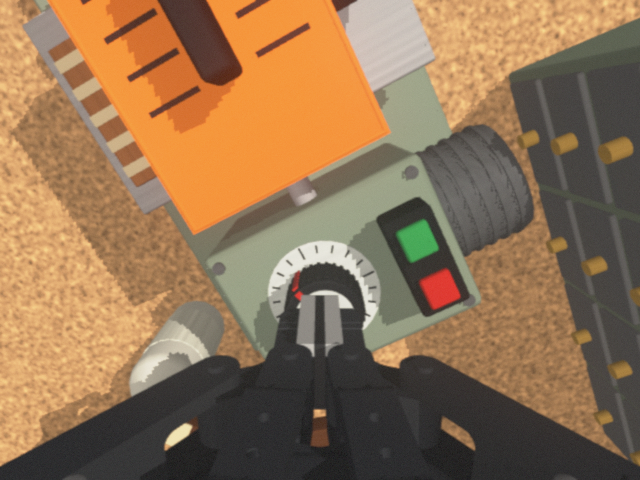

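The cover is home on all four corners (153–154.5 mm). The dial sits below the fingers at (325,290), with the red pointer on its front-left side. I align over the dial with the jaw partly open.

Call:
{"fn": "apply_moves", "kwargs": {"moves": [{"jaw":0.75,"offset":[0,0,0],"rot":[0,0,8.9]},{"jaw":0.75,"offset":[-20,4,10],"rot":[0,0,0]},{"jaw":0.75,"offset":[-17.2,4.1,20],"rot":[0,0,0]},{"jaw":0.75,"offset":[0,0,20],"rot":[0,0,0]},{"jaw":0.75,"offset":[0,0,0],"rot":[0,0,0]}]}}

```text
time_s: 21.05
eef_pos: [0.6185, -0.0907, 0.1884]
eef_rot: [-0.002, 0.872, 0.489, -0.002]
wrist_force: [-0.1, 0.9, 0.0]
opening: 0.751
grasp_force: 0.0
```

Call:
{"fn": "apply_moves", "kwargs": {"moves": [{"jaw":0.75,"offset":[0,0,0],"rot":[0,0,0]},{"jaw":0.75,"offset":[0,0,0],"rot":[0,0,0]},{"jaw":0.75,"offset":[0,0,0],"rot":[0,0,0]},{"jaw":0.75,"offset":[0,0,0],"rot":[0,0,0]},{"jaw":0.75,"offset":[0,0,0],"rot":[0,0,0]}]}}

```text
time_s: 21.68
eef_pos: [0.6201, -0.0912, 0.1914]
eef_rot: [0.0, 0.872, 0.489, 0.0]
wrist_force: [0.2, -0.4, -0.4]
opening: 0.748
grasp_force: 0.0
```

```bash
python3 - <<'E'
from h import *
plan([.6199,-.0918,.143],-31.6); o=ctrl.get_obs(); print(o['opening'],o['q'])
E
```

```text
pos [ 0.6201 -0.0912  0.1914] yaw -31.49 off(now axes) [-0.7  0.1 48.4] rot [ 0.01 -0.    0.11] off(target axes) [-0.7  0.1 48.4]
0.7478521758505332 [-3.34987754e-01  3.29161603e-01  1.50763521e+00 -3.40985403e-05
  1.30458586e+00  2.14685625e-01]
```

Call:
{"fn": "apply_moves", "kwargs": {"moves": [{"jaw":0.75,"offset":[-0.7,0,15],"rot":[0,0,0]},{"jaw":0.75,"offset":[0,0,15],"rot":[0,0,0]},{"jaw":0.75,"offset":[0,0,12],"rot":[0,0,0]},{"jaw":0.75,"offset":[0,0,5],"rot":[0,0,0]},{"jaw":0.75,"offset":[0,0,0],"rot":[0,0,0]}]}}

```text
time_s: 22.3
eef_pos: [0.6195, -0.0917, 0.1436]
eef_rot: [-0.0, 0.873, 0.489, -0.0]
wrist_force: [0.5, 0.5, 0.4]
opening: 0.747
grasp_force: 0.0
```

Call:
{"fn": "apply_moves", "kwargs": {"moves": [{"jaw":0,"offset":[0,0,0],"rot":[0,0,0]},{"jaw":0,"offset":[0,0,0],"rot":[0,0,0]},{"jaw":0,"offset":[0,0,0],"rot":[0,0,0]},{"jaw":0,"offset":[0,0,0],"rot":[0,0,0]},{"jaw":0,"offset":[0,0,0],"rot":[0,0,0]}]}}

```text
time_s: 22.92
eef_pos: [0.6206, -0.0922, 0.1454]
eef_rot: [0.001, 0.873, 0.489, 0.001]
wrist_force: [1.3, -0.6, 5.8]
opening: 0.521
grasp_force: 61.6
```

```bash
python3 - <<'E'
from h import *
plan([.6199,-.0918,.144],-31.6-108); o=ctrl.get_obs(); print(o['opening'],o['wrist_force'],o['torque'])
E
```

```text
pos [ 0.6206 -0.0922  0.1454] yaw -31.51 off(now axes) [-0.  -0.8  1.4] rot [ 7.0000e-02 -1.4000e-01  1.0809e+02] off(target axes) [-0.7  0.3  1.4]
0.5205105885853303 [ 1.33253012 -0.58278053  5.77310018] [-0.19766779 -0.24084016  0.01811781]
```

Call:
{"fn": "apply_moves", "kwargs": {"moves": [{"jaw":0,"offset":[0,0,0],"rot":[0,0,9]},{"jaw":0,"offset":[0,0,0],"rot":[0,0,9]},{"jaw":0,"offset":[0,0,0],"rot":[0,0,9]},{"jaw":0,"offset":[0,0,0],"rot":[0,0,9]},{"jaw":0,"offset":[0,0,0],"rot":[0,0,0]}]}}

```text
time_s: 23.55
eef_pos: [0.6205, -0.0921, 0.1454]
eef_rot: [0.001, 0.981, 0.194, 0.001]
wrist_force: [0.8, -1.5, 5.6]
opening: 0.519
grasp_force: 62.0
```

```bash
python3 - <<'E'
from h import *
plan([.6199,-.0918,.144],-31.5-108); o=ctrl.get_obs(); print(o['opening'],o['wrist_force'],o['torque'])
E
```

```text
pos [ 0.6205 -0.0921  0.1454] yaw -67.61 off(now axes) [-0.4 -0.5  1.4] rot [ 2.000e-02 -1.300e-01  7.189e+01] off(target axes) [-0.6  0.2  1.4]
0.5187891710797214 [ 0.84424846 -1.50941186  5.56315886] [-0.19597521 -0.17299039  0.00908157]
```

Call:
{"fn": "apply_moves", "kwargs": {"moves": [{"jaw":0,"offset":[0,0,0],"rot":[0,0,9]},{"jaw":0,"offset":[0,0,0],"rot":[0,0,9]},{"jaw":0,"offset":[0,0,0],"rot":[0,0,9]},{"jaw":0,"offset":[0,0,0],"rot":[0,0,9]},{"jaw":0,"offset":[0,0,0],"rot":[0,0,9]}]}}

```text
time_s: 24.18
eef_pos: [0.6204, -0.092, 0.1453]
eef_rot: [0.0, 0.98, -0.198, 0.001]
wrist_force: [1.7, -0.1, 5.1]
opening: 0.516
grasp_force: 62.0
```

Call:
{"fn": "apply_moves", "kwargs": {"moves": [{"jaw":0,"offset":[0,0,0],"rot":[0,0,9]},{"jaw":0,"offset":[0,0,0],"rot":[0,0,9]},{"jaw":0,"offset":[0,0,0],"rot":[0,0,9]},{"jaw":0,"offset":[0,0,0],"rot":[0,0,0]},{"jaw":0,"offset":[0,0,0],"rot":[0,0,0]}]}}

```text
time_s: 24.8
eef_pos: [0.6204, -0.0919, 0.1454]
eef_rot: [-0.0, 0.908, -0.419, 0.001]
wrist_force: [1.2, -0.9, 6.1]
opening: 0.517
grasp_force: 62.1
```

```bash
python3 - <<'E'
from h import *
plan([.6199,-.0918,.144],-31.5-108); o=ctrl.get_obs(); print(o['opening'],o['wrist_force'],o['torque'])
im,d,W,K,C=look('top'); a=cv2.imread('pics/top0.png')
c=np.hstack([a[165:215,335:390],im[165:215,335:390,::-1]]); cv2.imwrite('pics/dialcmp.png',cv2.resize(c,None,fx=7,fy=7,interpolation=cv2.INTER_CUBIC))
E
```

```text
pos [ 0.6204 -0.0919  0.1454] yaw -139.5 off(now axes) [-0.4  0.4  1.4] rot [-0.06 -0.09 -0.  ] off(target axes) [-0.4  0.4  1.4]
0.5167207022436051 [ 1.242957   -0.87499609  6.14461948] [-0.08607516 -0.01929001 -0.0144707 ]
```

Turned exactly 108°. I release with a partial opening, lift clear and check.

Call:
{"fn": "apply_moves", "kwargs": {"moves": [{"jaw":0.75,"offset":[0,0,0],"rot":[0,0,0]},{"jaw":0.75,"offset":[0,0,0],"rot":[0,0,0]},{"jaw":0.75,"offset":[0,0,0],"rot":[0,0,0]},{"jaw":0.75,"offset":[0,0,-15],"rot":[0,0,0]},{"jaw":0.75,"offset":[0,0,-25],"rot":[0,0,0]}]}}

```text
time_s: 25.48
eef_pos: [0.6192, -0.0916, 0.1846]
eef_rot: [0.0, 0.908, -0.419, -0.001]
wrist_force: [-0.1, -0.1, 0.7]
opening: 0.753
grasp_force: 0.0
```

Call:
{"fn": "apply_moves", "kwargs": {"moves": [{"jaw":0.75,"offset":[0,0,-40],"rot":[0,0,0]},{"jaw":0.75,"offset":[0,0,-50],"rot":[0,0,0]},{"jaw":0.75,"offset":[50,0,0],"rot":[0,0,0]},{"jaw":0.75,"offset":[50,0,0],"rot":[0,0,0]},{"jaw":0.75,"offset":[50,0,0],"rot":[0,0,0]}]}}

```text
time_s: 26.1
eef_pos: [0.7182, -0.2069, 0.2761]
eef_rot: [-0.0, 0.908, -0.419, 0.001]
wrist_force: [-0.2, -0.2, -0.1]
opening: 0.751
grasp_force: 0.0
```

```bash
python3 - <<'E'
from h import *
import zz
plan([.6199,-.0918,.144],-31.5-108)
zz.corners('scene')
im,d,W,K,C=look('top'); zz.corners('top')
a=np.load('top0.npz')
ang=[]
for I,w,dd in((a['im'],a['W'],a['d']),(im,W,d)):
    i=I.astype(int); m=(i[...,0]-i[...,1]>60)&(abs(w[...,0]-.618)<.024)&(abs(w[...,1]+.092)<.024)&(i[...,0]-i[...,2]>60)
    v=w[m][:,:2].mean(0)-[.6183,-.0919]; t=np.degrees(np.arctan2(v[1],v[0])); print(m.sum(),(v*1000).round(1),t)
    ang.append(t)
print('cw turn',ang[0]-ang[1])
c=np.hstack([a['im'][165:215,335:390],im[165:215,335:390]])[:,:,::-1]; cv2.imwrite('pics/dialcmp.png',cv2.resize(c,None,fx=7,fy=7,interpolation=cv2.INTER_CUBIC))
E
```

```text
pos [ 0.7182 -0.2069  0.2761] yaw -139.49 off(now axes) [-1.516e+02  1.000e-01  1.319e+02] rot [-0.05 -0.09  0.01] off(target axes) [-151.4   -0.   132.1]
scene 0 6 0.153
scene 1 31 0.1525
scene 2 37 0.1528
scene 3 31 0.1526
top 0 79 0.1545
top 1 80 0.1546
top 2 77 0.1551
top 3 76 0.1543
17 [-4.  11.7] 108.7030470217185
5 [19.2  1. ] 2.826562582542981
cw turn 105.87648443917553
```

View pics/dialcmp.png

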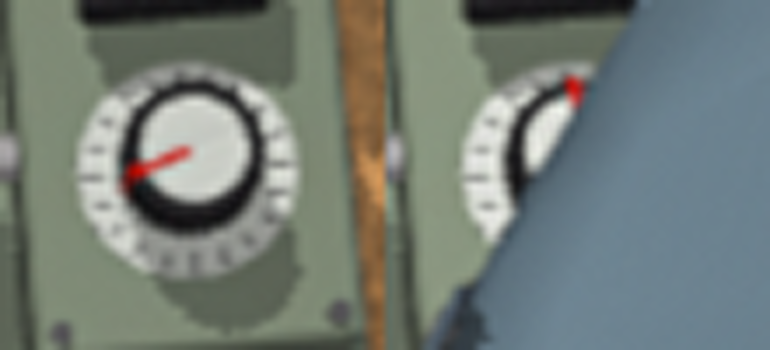

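The pointer went from the left (130,180) to straight rearward (575,90), about 108° or six clicks. All corners are home and the robot is clear.

```bash
python3 -c "
from bench import ctrl; print(ctrl.hand_in())"
```

```text
the job is handed in; nothing more can be done
None
```

The job is handed in: all four corners of the dust cover read home (152–155 mm), the dial was turned six clicks clockwise (about 106° seen by camera against 108° commanded), and the arm has let go and stands clear of the machine.

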